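# Pry open the stock jar and set the funnel in its neck

## Robot

A 6-joint arm with a two-finger parallel gripper is mounted at the origin on the work surface. World frame = base frame: x ahead of the robot, y to its left, z up, the work surface at z = 0. Lengths are in mm, angles in degrees, forces in N, time in s.
With the tool pointing down it reaches from about 325 to 850 mm from the base axis. Payload 15.5 kg.
Tool frame: the origin (TCP) lies at the very end of the fingers, on their centre line; the grasp point (between the pads) lies 19 mm behind it (ctrl.grip_depth is the z of the grasp point in the tool frame, in mm); z points along the fingers, y is the line along which they close (so a half turn about z gives the same grasp; the last joint's range is limited). The gripper opens to 91 mm and grips with 3 to 60 N. Pads are 32 mm wide; open, the fingers measure 118 mm over their backs; the gripper's body (76 mm by 178 mm) begins 60 mm behind the grasp point.
Start: joints at [65.46, 28.281, 77.091, -0, 74.628, -5.472], TCP at [204.177, 590.71, 213.915] pointing down, gripper open.
Joint ranges: [-166.48, 166.48], [-47.26, 123.95], [12.59, 153.08], [-70.14, 250.14], [6.76, 159.57], [-176.63, 176.63]. Speed limits (degrees/s): [108.29, 108.29, 147.25, 172.46, 172.46, 172.46].

## Interface

Orientations are given as [roll, pitch, yaw] about the fixed x, y, z axes, in that order (R = Rz(yaw) Ry(pitch) Rx(roll)).
In Python, from plant import ctrl, optics gives the robot as it stands.
- The arm moves only by the tool step_arm, never from a script. Its argument "deltas" is a list of rows, each an object of numbers: "x", "y", "z": the shift along the tool's x, y, z in mm; "roll": the turn about the tool's z in rad; "jaw": the opening, from -1 (shut) to 1 (fully open). In form: [{"x": .., "y": .., "z": .., "roll": .., "jaw": ..}, ...]. A call has 1 to 10 rows; each row shifts and turns the commanded pose from where the row before left it, along the tool's axes as they then stand; what a row does not reach is not made up. A row lasts 1/8 s, in which the tool goes at most 62.5 mm and 10.7 degrees, less where a joint would pass 70% of its speed; a pose out of reach is approached as far as the arm can. A call with a gripper value outside its range is refused whole. The fingers move at their own pace and stop on an object; "newtons" is the grip in N (left out, the last holds). Time passes only in rows, so rows that do not move let the fingers close. It gives the time, the measured TCP pose, the force, the opening and the grip force at its end, in the units of the state.
- ctrl.get_obs(): the state, without advancing time (a new reading comes with each control period).
- optics.grab_frame(name): name is "scene" or "side" or "wrist"; returns (picture, depth): 400x640x3 uint8, blue, green, red; 400x640 float32, mm along the optical axis (not along the pixel's ray), 0 where there is no reading.
- optics.get_calibration(name): a dict with "fovy" (degrees; the focal length in pixels is half the picture's height over the tangent of half this angle, whatever the lens; pixels are square), "cx", "cy" (the principal point, pixels), "view" (4x4, takes a point from world to camera coordinates). Camera axes: x right, y up, looking along -z (the intrinsics and any distortion apply to the point x, -y, -z); pixel columns grow to the right and rows downward; lengths in mm; the calibration is good to about 2 mm. A picture is of the moment at which its call begins: read the wrist's pose just before it. get_calibration takes no time and is no camera call; for the wrist camera it gives the pose at the moment of the call.
- ctrl.sign_off(): hands the job in; it is judged then, once.
The state is a dict: "time_s": time; "joint_pos": joint angles; "qvel": joint speeds; "joint_efforts": joint torques, N m; "position": TCP position; "eef_rot": TCP orientation; "wrist_force": force on the tool from outside, world axes, zero at the start; "ft_torque": the same for the moment, N m; "gripper_width": finger opening in mm; "grip_force": force on a finger pad.
Only numpy, scipy, OpenCV 4.12 (cv2) and the standard library are available. Lean on these libraries where they do the work, as an engineer would, in place of code of your own. Each camera call takes 0.05 s, during which the arm holds its last target. There are 200 camera calls.

## Task

Get the yellow-capped stock jar ready for refilling: use the red-handled pry blade to lever its hinged cover up and well back past upright, then lay the blade down flat on the bench. Take the orange funnel from its grey socket and lower it, spout first, into the jar's neck until it sits fully home and upright, letting go only once its spout is in the neck. Leave the two other jars and the black breaker where they stand.

Things in the scene. Friction and masses are not known exactly. Their poses are not given: they have to be found in the camera images.
- jar: Clear jar fixed to the bench on a dark disc 124 mm across, 4 mm thick. Round body 96 mm in diameter up to 76 mm high, then a shoulder to a neck 51 mm outside, 40 mm inside, its rim 105 mm above the bench; hollow to 6 mm above the bench. Origin: centre of the underside, z up. +x points from the cover's lip to its hinge (roughly away from the robot).
- jar_neck (a point): Centre of the jar neck's rim, 105 mm above the bench; axes as the jar's.
- cover_hinge (a point): Middle of the cover's hinge axis, 37 mm along the jar's +x from the neck's centre and 106 mm above the bench. The axis is the jar's y.
- cover_lip (a point): Middle of the free edge of the cover's lip, on its underside; moves with the cover. The yellow cover is 6 mm thick: a 66 mm disc over the neck and a flat lip 42 mm wide sticking out to the jar's -x, its edge 96 mm from the hinge. Shut, the cover's underside is 107 mm above the bench and the lip is free below, with 25 mm of air above the jar's shoulder.
- cover (a joint): Opening angle of the cover in rad: 0 shut (level), 1.57 upright, stop at 2.0. A stiff hinge: the cover stays where it is left (about 1 to 2 N at the lip moves it).
- pry_blade: Pry tool lying flat: red handle 100 mm long, 22 mm wide, 24 mm high, from x = -55 to +45 mm; flat steel blade 30 mm wide, 4 mm thick, running on to x = +140 mm, its mid-plane 12 mm above the underside. About 150 g. Origin: on the handle's underside, a good place to grip (across y); +x points to the blade's tip, z up.
- blade_tip (a point): Middle of the blade's front edge, 140 mm along the tool's x from its origin and 12 mm above its underside.
- funnel: Orange funnel, 105 mm tall, 70 g, round about z. Origin: centre of the spout's lower end, z up. Spout 25 mm across at the bottom, tapering to 34 mm at 55 mm up; there a flat shoulder 52 mm across; from 75 mm up a straight band 60 mm across (grip it). Starts in the socket, origin 20 mm above the bench. Fully home, its origin is 55 mm below the neck's rim.
- socket: Grey upright conduit coupling that parks the funnel, fixed to the bench on a disc 96 mm across, 4 mm thick; 57 mm outside, 40 mm inside, 75 mm high. Origin: centre of the underside.
- green_jar: Closed jar with a green cap, 72 mm in diameter, 85 mm high, loose; bystander. Origin: centre of its underside.
- white_jar: Closed jar with a white cap, 72 mm in diameter, 85 mm high, loose; bystander. Origin: centre of its underside.
- breaker: Black circuit breaker, 75 x 54 x 84 mm, loose; bystander. Origin: centre of its underside.
Mind the look-alikes: they are no part of the job. Several things have the shape of the pry_blade; the one meant has the colours described above.

How it is judged:
By the outcome, as a careful person would: the job done as asked, in the order asked, and still so for the second after the job is handed in, with the robot touching nothing.
It also fails if it takes over 61 s, if anything falls off the work surface, if the arm or the gripper's body presses on something with over 40 N, if the wrist force passes 120 N, or if a joint passes its speed limit or range.

## Working session

There is one attempt and no reset: what is moved stays moved. The work goes in short steps, Python scripts to look and compute and a tool call to move; the robot and the scene stay as the last step left them, time stands still between calls to the robot, and variables do not carry over. Pictures are saved under pics/ and viewed, at most 10 in all, crops included, and the job is handed in when it is done.

Besides the shell and the picture viewer there is one more tool, called after "Emit:" in YAML: its name, and indented under it one key for each argument. step_arm: Moves the arm, as the interface text tells. Its arguments: {"type":"object","properties":{"deltas":{"type":"array"},"newtons":{"type":"number"}},"required":["deltas"]}

```bash
ls; mkdir -p pics; python3 - <<'E'
from plant import ctrl, optics
import cv2, numpy as np
s=ctrl.get_obs(); print(s)
for n in ("scene","side"):
    p,d=optics.grab_frame(n); cv2.imwrite(f"pics/{n}0.png",p); np.save(f"pics/{n}0.npy",d)
    print(n,{k:(np.round(v,3).tolist() if not isinstance(v,str) else v) for k,v in optics.get_calibration(n).items()})
E
```

```text
pics
{'time_s': 0.0, 'joint_pos': array([ 6.54608729e+01,  2.83163782e+01,  7.71300795e+01, -7.83095909e-04,
        7.46273070e+01, -5.47151687e+00]), 'qvel': array([-0.02250371,  0.05630209, -0.06078831,  0.00372607,  0.05303763,
       -0.02805773]), 'joint_efforts': array([-3.29367867e-04, -8.78808904e+01, -3.81879401e+01,  7.06482399e-02,
        5.31585293e-02, -1.66831496e-04]), 'position': array([204.00766071, 590.33954514, 213.30461933]), 'eef_rot': array([-1.79926499e+02, -6.28215371e-03,  1.60932594e+02]), 'wrist_force': array([ 0.00719746, -0.00269016, -0.96300987]), 'ft_torque': array([ 0.0525414 , -0.02083669,  0.03127373]), 'grip_force': 0.0, 'gripper_width': 91.50267956627329}
scene {'fovy': 43.764, 'cx': 319.818, 'cy': 187.36, 'view': [[-0.37, 0.929, -0.002, 189.946], [-0.564, -0.223, 0.795, 273.609], [0.739, 0.295, 0.606, -1997.485], [0.0, 0.0, 0.0, 1.0]]}
side {'fovy': 50.019, 'cx': 314.887, 'cy': 201.17, 'view': [[-0.918, -0.397, 0.002, 589.755], [0.275, -0.632, 0.724, -224.436], [-0.286, 0.665, 0.689, -935.597], [0.0, 0.0, 0.0, 1.0]]}
```

View pics/scene0.png

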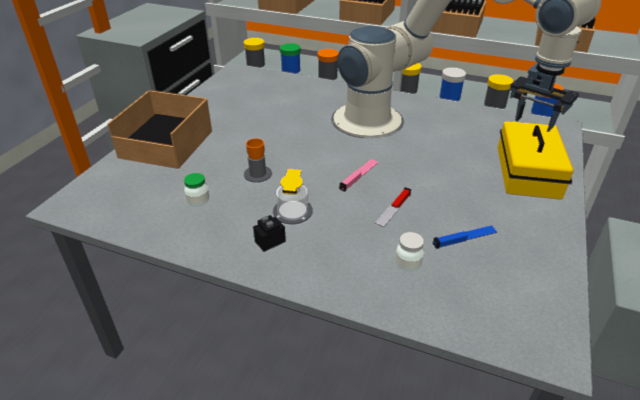

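View pics/side0.png

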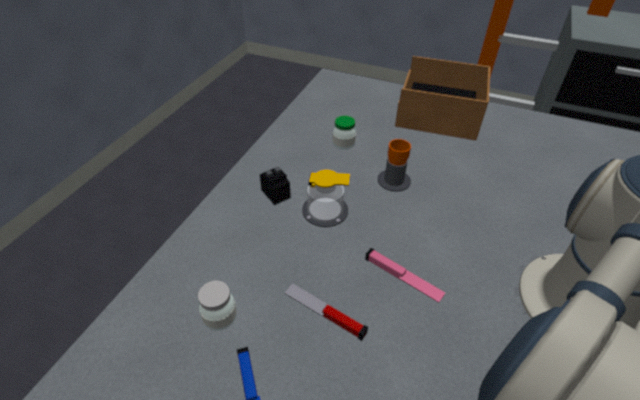

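Scene view: three tools with the blade's shape: red handle with steel blade (scene 400,203; side 327,312), pink (358,175; 405,275), blue (465,237; 248,380). The red one fits (red handle, steel blade). Yellow-capped jar at side (327,190), funnel and socket at (397,160). I'll confirm the red one in a crop and measure.

```bash
cat > h.py <<'E'
import numpy as np, cv2
from plant import ctrl, optics
def cloud(d,c):
    h,w=d.shape; f=h/2/np.tan(np.radians(c["fovy"])/2)
    v,u=np.mgrid[:h,:w]
    P=np.stack([(u-c["cx"])/f*d,-(v-c["cy"])/f*d,-d,np.ones_like(d)],-1)
    W=P@np.linalg.inv(np.array(c["view"])).T
    W=W[...,:3]; W[d<=0]=np.nan; return W
def mask(p,lo,hi): 
    return cv2.inRange(cv2.cvtColor(p,cv2.COLOR_BGR2HSV),lo,hi)>0
COL=dict(yellow=((22,150,120),(32,255,255)),orange=((5,180,100),(14,255,255)),red=((0,200,120),(2,255,255)),green=((50,120,60),(75,255,255)),pink=((160,80,150),(178,255,255)),black=((0,0,0),(180,120,40)))
ROI=dict(side=dict(yellow=(300,160,360,195),orange=(375,130,420,170),red=(310,295,375,345),green=(325,110,365,130),black=(255,165,295,205)),
 scene=dict(yellow=(275,165,310,195),orange=(240,135,270,160),red=(375,180,420,230),green=(180,170,210,190),black=(250,215,288,250)))
E
python3 - <<'E'
from h import *
np.set_printoptions(precision=1,suppress=True)
for n in ("side","scene"):
    p=cv2.imread(f"pics/{n}0.png"); d=np.load(f"pics/{n}0.npy"); c=optics.get_calibration(n); W=cloud(d,c)
    print(n, "keys",list(c))
    for (u,v) in ([(250,250),(350,350),(450,240),(380,230),(200,260)] if n=="side" else [(300,150),(330,230),(430,160),(360,250)]): print("table",u,v,W[v,u])
    for k,(a,b,e,g) in ROI[n].items():
        m=mask(p,*COL[k]); r=np.zeros_like(m); r[b:g,a:e]=1; Q=W[m&r]; Q=Q[~np.isnan(Q[:,0])]
        if len(Q): print(k,len(Q),"med",np.median(Q,0),"p2",np.percentile(Q,2,axis=0),"p98",np.percentile(Q,98,axis=0))
p=cv2.imread("pics/side0.png")
cv2.imwrite("pics/crop1.png",cv2.resize(p[110:350,240:420],None,fx=3,fy=2.5,interpolation=cv2.INTER_CUBIC)[:600])
cv2.imwrite("pics/crop1.png",cv2.resize(p[100:350,230:450],None,fx=2.4,fy=2.4,interpolation=cv2.INTER_CUBIC))
E
```

```text
side keys ['fovy', 'cx', 'cy', 'view']
table 250 250 [745.6 159.1   1.9]
table 350 350 [434.4 304.   -1.1]
table 450 240 [305.3 -70.2  -1.2]
table 380 230 [475.8 -33.3  -1.5]
table 200 260 [841.9 230.9  -2.2]
yellow 522 med [626.2 -44.4 114.1] p2 [578.3 -73.4 108.7] p98 [668.8 -13.  117.9]
orange 86 med [ 495.1 -249.8  120.4] p2 [ 470.9 -262.    89.5] p98 [ 524.1 -206.4  125.5]
red 244 med [469.9 256.2  23.1] p2 [429.9 243.5  20.4] p98 [509.7 269.3  25.7]
green 197 med [ 693.6 -343.    83.1] p2 [ 665.6 -370.7   76.4] p98 [ 719.7 -313.6   85.8]
black 443 med [766.6 -31.1  58.1] p2 [739.4 -58.3   6.7] p98 [817.2  -4.5  76.5]
scene keys ['fovy', 'cx', 'cy', 'view']
table 300 150 [ 303.4 -161.8   -2.4]
table 330 230 [670.4  94.8  -1.1]
table 430 160 [197.  294.3  -0. ]
table 360 250 [715.7 202.8  -3.1]
yellow 362 med [627.9 -45.8 114.6] p2 [577.2 -74.6 108.6] p98 [671.1 -16.5 119.2]
orange 303 med [ 507.4 -232.1  108.5] p2 [ 467.5 -263.4   79.9] p98 [ 529.  -206.8  125.4]
red 109 med [474.9 255.9  23.4] p2 [428.7 241.7  17.6] p98 [514.6 268.2  28.3]
green 242 med [ 699.6 -343.8   83.8] p2 [ 664.7 -374.5   73. ] p98 [ 723.6 -317.2   88.3]
black 693 med [799.9 -36.5  50.4] p2 [758.  -80.5   5.9] p98 [826.1  -9.5  75.8]
```

View pics/crop1.png

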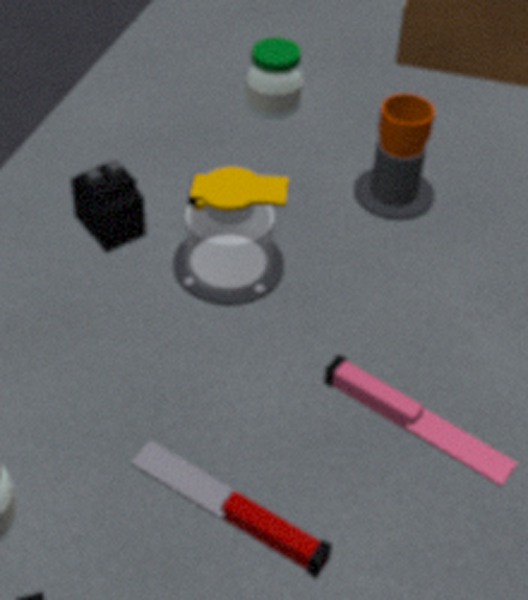

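Crop confirms: red handle and grey steel blade at crop (235,505), tip toward (150,455); the pink twin is all pink. Now I'll fit the poses.

```bash
cat > fit.py <<'E'
from h import *
from scipy.optimize import minimize, least_squares
np.set_printoptions(precision=1,suppress=True)
def pts(n,k,p,d):
    W=cloud(d,optics.get_calibration(n)); a,b,e,g=ROI[n][k]
    m=mask(p,*COL[k]); r=np.zeros_like(m); r[b:g,a:e]=1; Q=W[m&r]; return Q[~np.isnan(Q[:,0])]
def circ(Q,r=None):
    f=lambda q: np.hypot(Q[:,0]-q[0],Q[:,1]-q[1])-(r or q[2])
    s=least_squares(f,[*Q[:,:2].mean(0),r or 30],loss="soft_l1"); return s.x,np.sqrt(2*s.cost/len(Q))
if __name__=="__main__":
    for n in ("side","scene"):
        p=cv2.imread(f"pics/{n}0.png"); d=np.load(f"pics/{n}0.npy"); c=optics.get_calibration(n); W=cloud(d,c); print(n)
        Q=pts(n,"red",p,d); Q=Q[Q[:,2]>18]; (cc,sz,a)=cv2.minAreaRect(Q[:,:2].astype(np.float32)); print("red rect",cc,sz,a)
        # steel blade: bright unsaturated pixels near blade with z 5..18
        x=W[...,0];y=W[...,1];z=W[...,2]
        g=p.astype(int); br=(g.mean(-1)>125)&(g.max(-1)-g.min(-1)<40)
        B=W[br&(abs(x-560)<70)&(abs(y-220)<80)&(z<35)]; print("blade",len(B),B.mean(0),cv2.minAreaRect(B[:,:2].astype(np.float32)))
        Q=pts(n,"yellow",p,d); Q=Q[Q[:,2]>110.5]
        def cost(q):
            cx,cy,t=q; X=(Q[:,0]-cx)*np.cos(t)+(Q[:,1]-cy)*np.sin(t); Y=-(Q[:,0]-cx)*np.sin(t)+(Q[:,1]-cy)*np.cos(t)
            dd=np.hypot(X,Y)-33; qx=np.maximum(abs(X+29.5)-29.5,abs(Y)-21); return (np.clip(np.minimum(dd,qx),0,8)**2).sum()
        best=min((minimize(cost,[634,-45,t0],method="Nelder-Mead") for t0 in np.radians([-30,-15,0,15,30])),key=lambda s:s.fun)
        print("cover neck xy yaw",best.x[:2],np.degrees(best.x[2]),best.fun,"z",np.median(Q[:,2]),len(Q), "minrect",cv2.minAreaRect(Q[:,:2].astype(np.float32)))
        Q=pts(n,"orange",p,d); R=Q[Q[:,2]>122]; print("funnel rim",circ(R,28),"all r30",circ(Q[(Q[:,2]<122)&(Q[:,2]>97)],30),Q[:,2].max())
        # discs: points z 2.5..7 near socket/jar dark
        for nm,c0,r in (("socket",(498,-233),48),("jar",(634,-45),62)):
            m=(np.hypot(x-c0[0],y-c0[1])<r+12)&(z<12)&(g.mean(-1)<85); D=W[m]
            print(nm,"disc",len(D),cv2.minEnclosingCircle(D[:,:2].astype(np.float32)))
E
python3 fit.py; python3 -c "
from h import *
print(np.round(optics.get_calibration('wrist')['view'],2), np.round(np.linalg.inv(optics.get_calibration('wrist')['view'])[:3,3],1))"
```

```text
side
red rect (469.7326354980469, 255.9048614501953) (18.64402198791504, 84.31562042236328) 78.48046112060547
blade 468 [562.4 236.1  12.7] ((560.0569458007812, 232.72854614257812), (38.70819091796875, 97.65921020507812), 78.13957977294922)
cover neck xy yaw [636.1 -40.9] 15.719672658228657 169.46533731160247 z 114.27163842008315 497 minrect ((623.7156372070312, -44.13636016845703), (97.7876968383789, 65.953857421875), 15.071449279785156)
funnel rim (array([ 498.3, -233.5,   28. ]), np.float64(1.0655506590202692)) all r30 (array([ 497.4, -230.6,   30. ]), np.float64(1.7235221244837695)) 126.11370053850897
socket disc 347 ((495.1809387207031, -235.63540649414062), 51.990177154541016)
jar disc 381 ((630.16650390625, -41.12067794799805), 62.92967224121094)
scene
red rect (471.163818359375, 256.4830322265625) (18.532676696777344, 95.22294616699219) 77.5740737915039
blade 1546 [564.6 221.    1.5] ((559.9987182617188, 220.01107788085938), (139.82522583007812, 159.94090270996094), 0.008781262673437595)
cover neck xy yaw [637.8 -43.5] 12.421650298063565 251.45454797692838 z 114.82750659488431 342 minrect ((624.1891479492188, -48.03711700439453), (104.2164077758789, 59.31338119506836), 23.72637176513672)
funnel rim (array([ 499. , -235.2,   28. ]), np.float64(1.5015086797908812)) all r30 (array([ 497.4, -236.6,   30. ]), np.float64(2.008081709809886)) 129.01680198063286
socket disc 585 ((497.93389892578125, -232.9189453125), 59.89595031738281)
jar disc 994 ((633.96923828125, -44.97481155395508), 73.95680236816406)
[[ 3.3000e-01  9.5000e-01 -0.0000e+00 -6.2502e+02]
 [-9.1000e-01  3.2000e-01 -2.6000e-01  2.9290e+01]
 [-2.4000e-01  9.0000e-02  9.7000e-01 -3.9043e+02]
 [ 0.0000e+00  0.0000e+00  0.0000e+00  1.0000e+00]] [136.  614.7 384.1]
```

```bash
cat > go.py <<'E'
import sys; from h import *
np.set_printoptions(precision=2,suppress=True)
def plan(x,y,z,yaw):
    s=ctrl.get_obs(); cy=s["eef_rot"][2]; d=(yaw-cy+180)%360-180
    t=np.radians(cy+d); R=np.array([[np.cos(t),np.sin(t),0],[np.sin(t),-np.cos(t),0],[0,0,-1]])
    print("t",s["time_s"],"pos",s["position"],"rot",s["eef_rot"],"w",s["gripper_width"],"roll first",round(np.radians(-d),4),"then",R.T@(np.array([x,y,z])-s["position"]))
if __name__=="__main__": plan(*map(float,sys.argv[1:]))
E
python3 go.py 472 255.5 130 168
```

```text
t 0.1 pos [204.05 590.36 213.38] rot [-179.93   -0.    160.93] w 91.15970632585139 roll first -0.1234 then [-331.72 -271.83   83.38]
```

Emit:
step_arm:
  deltas:
    - {"roll": -0.123,"jaw": 1}
    - {"x": -37,"y": -30,"z": 8}
    - {"x": -37,"y": -30,"z": 8}
    - {"x": -37,"y": -30,"z": 8}
    - {"x": -37,"y": -30,"z": 8}
    - {"x": -37,"y": -30,"z": 10}
    - {"x": -37,"y": -30,"z": 10}
    - {"x": -37,"y": -30,"z": 10}
    - {"x": -37,"y": -30,"z": 10}
    - {"x": -36,"y": -32,"z": 11}
  newtons: 60

```text
invalid input
```

```bash
python3 - <<'E'
from h import *
from go import plan
plan(472,255.5,130,168)
c=optics.get_calibration('wrist'); p,d=optics.grab_frame('wrist'); cv2.imwrite('pics/w1.png',p)
W=cloud(d,c); m=mask(p,*COL['red']); Q=W[m&(W[...,2]>18)]; print(len(Q),cv2.minAreaRect(Q[:,:2].astype(np.float32)) if len(Q) else 0, Q.mean(0) if len(Q) else 0)
E
```

```text
t 0.1 pos [204.05 590.36 213.38] rot [-179.93   -0.    160.93] w 91.15970632585139 roll first -0.1234 then [-331.72 -271.83   83.38]
0 0 0
```

View pics/w1.png

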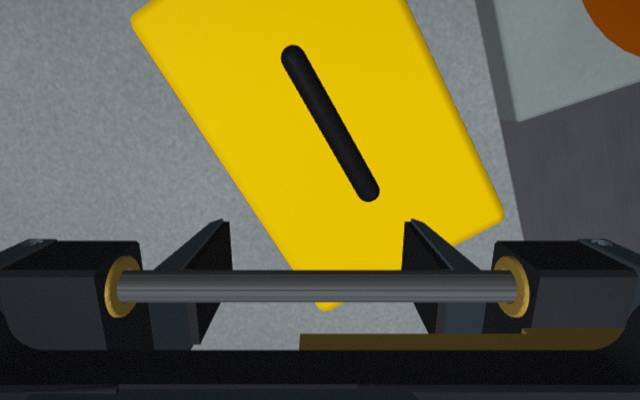

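The wrist view still shows the yellow toolbox (centre about 320,110), so the arm has not moved. The call was refused, probably because every row needs all five keys.

Emit:
step_arm:
  deltas:
    - {"x": 0,"y": 0,"z": 0,"roll": -0.123,"jaw": 1}
    - {"x": -37,"y": -30,"z": 8,"roll": 0,"jaw": 1}
    - {"x": -37,"y": -30,"z": 8,"roll": 0,"jaw": 1}
    - {"x": -37,"y": -30,"z": 8,"roll": 0,"jaw": 1}
    - {"x": -37,"y": -30,"z": 8,"roll": 0,"jaw": 1}
    - {"x": -37,"y": -30,"z": 10,"roll": 0,"jaw": 1}
    - {"x": -37,"y": -30,"z": 10,"roll": 0,"jaw": 1}
    - {"x": -37,"y": -30,"z": 10,"roll": 0,"jaw": 1}
    - {"x": -37,"y": -30,"z": 10,"roll": 0,"jaw": 1}
    - {"x": -36,"y": -32,"z": 11,"roll": 0,"jaw": 1}
  newtons: 60

```text
time_s: 1.4
position: [473.2, 254.3, 130.6]
eef_rot: [180.0, 0.0, 168.0]
wrist_force: [0.1, 0.4, -1.0]
gripper_width: 91.1
grip_force: 0.0
```

```bash
cat > wl.py <<'E'
from h import *
from go import plan
plan(472,255.5,3,168)
c=optics.get_calibration('wrist'); p,d=optics.grab_frame('wrist'); cv2.imwrite('pics/w2.png',p)
W=cloud(d,c); m=mask(p,*COL['red']); Q=W[m&(W[...,2]>18)]; print(len(Q),cv2.minAreaRect(Q[:,:2].astype(np.float32)) if len(Q) else 0, Q.mean(0) if len(Q) else 0)
E
python3 wl.py
```

```text
t 1.4 pos [473.16 254.27 130.57] rot [179.99   0.01 167.98] w 91.10184571919989 roll first -0.0004 then [  1.39   0.96 127.57]
1999 ((470.59368896484375, 252.46974182128906), (16.539400100708008, 87.12222290039062), 78.25086212158203) [468.54 253.23  23.64]
```

Emit:
step_arm:
  deltas:
    - {"x": 1,"y": 0.5,"z": 30,"roll": 0,"jaw": 1}
    - {"x": 0,"y": 0,"z": 40,"roll": 0,"jaw": 1}
    - {"x": 0,"y": 0,"z": 35,"roll": 0,"jaw": 1}
    - {"x": 0,"y": 0,"z": 21,"roll": 0,"jaw": 1}
    - {"x": 0,"y": 0,"z": 0,"roll": 0,"jaw": -1}
    - {"x": 0,"y": 0,"z": 0,"roll": 0,"jaw": -1}
    - {"x": 0,"y": 0,"z": 0,"roll": 0,"jaw": -1}
    - {"x": 0,"y": 0,"z": 0,"roll": 0,"jaw": -1}
    - {"x": 0,"y": 0,"z": 0,"roll": 0,"jaw": -1}
    - {"x": 0,"y": 0,"z": 0,"roll": 0,"jaw": -1}
  newtons: 60

```text
time_s: 2.7
position: [471.4, 256.2, 5.1]
eef_rot: [180.0, 0.0, 168.0]
wrist_force: [-0.0, 0.4, 0.5]
gripper_width: 34.3
grip_force: 0.0
```

Emit:
step_arm:
  deltas:
    - {"x": 0,"y": 0,"z": 0,"roll": 0,"jaw": -1}
    - {"x": 0,"y": 0,"z": 0,"roll": 0,"jaw": -1}
    - {"x": 0,"y": 0,"z": 0,"roll": 0,"jaw": -1}
    - {"x": 0,"y": 0,"z": 0,"roll": 0,"jaw": -1}

```text
time_s: 3.2
position: [471.3, 256.2, 4.9]
eef_rot: [-180.0, -0.0, 168.0]
wrist_force: [-0.3, -0.8, 1.7]
gripper_width: 21.2
grip_force: 60.0
```

Emit:
step_arm:
  deltas:
    - {"x": 0,"y": 0,"z": -20,"roll": 0,"jaw": -1}
    - {"x": 0,"y": 0,"z": -40,"roll": 0,"jaw": -1}
    - {"x": 0,"y": 0,"z": -45,"roll": 0,"jaw": -1}
    - {"x": 0,"y": 0,"z": -40,"roll": 0,"jaw": -1}
    - {"x": 0,"y": 0,"z": 0,"roll": -0.15,"jaw": -1}
    - {"x": 0,"y": 0,"z": 0,"roll": -0.15,"jaw": -1}
    - {"x": 0,"y": 0,"z": 0,"roll": -0.154,"jaw": -1}

```text
time_s: 4.08
position: [471.2, 256.2, 149.9]
eef_rot: [-180.0, -0.0, -165.7]
wrist_force: [-0.7, -0.0, -1.4]
gripper_width: 21.5
grip_force: 60.0
```

```bash
python3 go.py 405.2 -99.8 150 194
```

```text
t 4.075 pos [471.2  256.17 149.89] rot [-180.     -0.01 -165.72] w 21.532817204882836 roll first 0.0049 then [ 150.16 -329.43   -0.11]
```

Emit:
step_arm:
  deltas:
    - {"x": 15,"y": -33,"z": 0,"roll": 0.005,"jaw": -1}
    - {"x": 17,"y": -37,"z": 0,"roll": 0,"jaw": -1}
    - {"x": 17,"y": -37,"z": 0,"roll": 0,"jaw": -1}
    - {"x": 17,"y": -37,"z": 0,"roll": 0,"jaw": -1}
    - {"x": 17,"y": -37,"z": 0,"roll": 0,"jaw": -1}
    - {"x": 17,"y": -37,"z": 0,"roll": 0,"jaw": -1}
    - {"x": 17,"y": -37,"z": 0,"roll": 0,"jaw": -1}
    - {"x": 17,"y": -37,"z": 0,"roll": 0,"jaw": -1}
    - {"x": 16,"y": -37,"z": 0,"roll": 0,"jaw": -1}
    - {"x": 0,"y": 0,"z": 0,"roll": 0,"jaw": -1}

```text
time_s: 5.32
position: [403.5, -101.0, 149.9]
eef_rot: [-180.0, 0.0, -166.5]
wrist_force: [0.7, 0.5, -1.4]
gripper_width: 21.7
grip_force: 60.0
```

```bash
python3 - <<'E'
from h import *
from go import plan
plan(405.2,-99.8,88,194)
p,d=optics.grab_frame('side'); c=optics.get_calibration('side'); W=cloud(d,c)
z=W[...,2]; g=p.astype(int); o=ctrl.get_obs()["position"]; yw=np.radians(194-180); u=np.array([np.cos(yw),np.sin(yw)])
X=(W[...,:2]-o[:2])@u; Y=(W[...,:2]-o[:2])@[-u[1],u[0]]
m=(X>50)&(X<160)&(abs(Y)<40)&(z>120)&(z<190); print(m.sum())
for a in range(50,160,15):
    q=m&(X>=a)&(X<a+15); 
    if q.sum(): print(a,q.sum(),"z",np.median(z[q]),"Y",np.percentile(Y[q],[3,97]))
print("tip X",np.percentile(X[m],99)); cv2.imwrite('pics/s2.png',p); np.save('pics/s2.npy',d)
cv2.imwrite('pics/s2c.png',cv2.resize(p[100:300,250:500],None,fx=2.4,fy=2.4))
E
```

```text
t 5.325 pos [ 403.52 -100.99  149.92] rot [-179.98    0.01 -166.48] w 21.652149712030702 roll first -0.0083 then [-1.92  0.75 61.92]
351
50 56 z 157.3599675060459 Y [-13.84  15.03]
65 61 z 157.7883327159982 Y [-14.76  14.17]
80 56 z 157.80495208016862 Y [-15.07  14.43]
95 58 z 157.77845475708006 Y [-15.19  14.37]
110 58 z 157.29887806559822 Y [-15.08  14.4 ]
125 56 z 157.8746297826725 Y [-15.78  12.83]
140 6 z 157.88989790540853 Y [-14.17  13.14]
tip X 140.23779082948542
```

View pics/s2c.png

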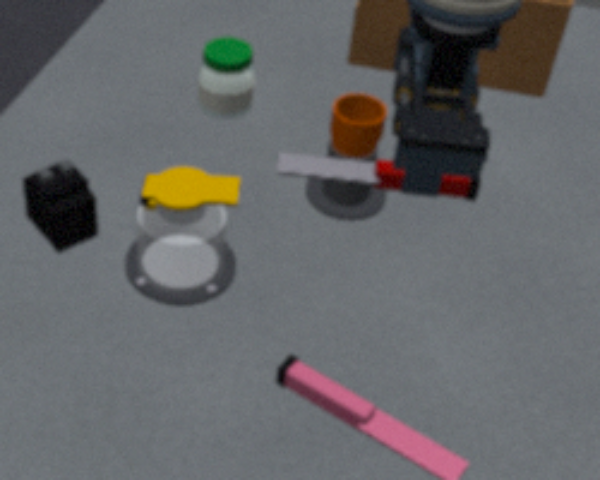

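The blade is held level with its tip about 140 mm ahead of the TCP (crop 280,165), pointing at the yellow lip (240,190). Next: lower and insert it under the lip.

Emit:
step_arm:
  deltas:
    - {"x": -2,"y": 0.7,"z": 22,"roll": -0.008,"jaw": -1}
    - {"x": 0,"y": 0,"z": 25,"roll": 0,"jaw": -1}
    - {"x": 0,"y": 0,"z": 15,"roll": 0,"jaw": -1}
    - {"x": 0,"y": 0,"z": 0,"roll": 0,"jaw": -1}
    - {"x": -10,"y": 0,"z": 0,"roll": 0,"jaw": -1}
    - {"x": -12,"y": 0,"z": 0,"roll": 0,"jaw": -1}
    - {"x": -12,"y": 0,"z": 0,"roll": 0,"jaw": -1}
    - {"x": -12,"y": 0,"z": 0,"roll": 0,"jaw": -1}
    - {"x": -10,"y": 0,"z": 0,"roll": 0,"jaw": -1}
    - {"x": -4,"y": 0,"z": 0,"roll": 0,"jaw": -1}

```text
time_s: 6.62
position: [464.4, -83.0, 87.9]
eef_rot: [-180.0, 0.0, -165.8]
wrist_force: [0.0, 0.0, -1.1]
gripper_width: 21.8
grip_force: 60.0
```

```bash
python3 go.py 463.4 -85.3 88 194
```

```text
t 6.625 pos [464.42 -82.99  87.87] rot [-179.99    0.01 -165.82] w 21.799243625047634 roll first 0.0032 then [ 1.54 -1.99 -0.13]
```

Emit:
step_arm:
  deltas:
    - {"x": 0,"y": -1.5,"z": -10,"roll": 0,"jaw": -1}
    - {"x": -1,"y": 0,"z": -9,"roll": 0,"jaw": -1}
    - {"x": -2,"y": 0,"z": -9,"roll": 0,"jaw": -1}
    - {"x": -4,"y": 0,"z": -9,"roll": 0,"jaw": -1}
    - {"x": -4,"y": 0,"z": -9,"roll": 0,"jaw": -1}
    - {"x": -6,"y": 0,"z": -7,"roll": 0,"jaw": -1}
    - {"x": -6,"y": 0,"z": -7,"roll": 0,"jaw": -1}
    - {"x": -8,"y": 0,"z": -5,"roll": 0,"jaw": -1}
    - {"x": -8,"y": 0,"z": -5,"roll": 0,"jaw": -1}

```text
time_s: 7.75
position: [502.4, -74.9, 158.2]
eef_rot: [180.0, -0.0, -165.8]
wrist_force: [-0.9, 0.7, -2.4]
gripper_width: 21.4
grip_force: 60.0
```

```bash
cat > cov.py <<'E'
from h import *
from go import plan
import sys
# cover points in jar frame: angle about the hinge from the yellow top/underside
p,d=optics.grab_frame('side'); W=cloud(d,optics.get_calibration('side')); N=np.array([637,-42.]); u=np.array([.970,.242])
m=mask(p,*COL['yellow']); X=(W[...,:2]-N)@u-37; Y=(W[...,:2]-N)@[-u[1],u[0]]; Z=W[...,2]-106
q=m&(abs(X)<110)&(abs(Y)<45)&(Z>-10)&(Z<120)
for lo in range(0,100,15):
    k=q&(np.hypot(X,Z)>=lo)&(np.hypot(X,Z)<lo+15)
    if k.sum()>5: print(lo,k.sum(),"ang",np.degrees(np.median(np.arctan2(Z[k],-X[k]))),"XYZ",np.median(X[k]),np.median(Y[k]),np.median(Z[k]))
cv2.imwrite(sys.argv[1],cv2.resize(p[60:300,230:490],None,fx=2.4,fy=2.4))
s=ctrl.get_obs(); print(s["position"],s["wrist_force"],s["ft_torque"])
E
python3 cov.py pics/c1.png
```

```text
0 20 ang -9.228092855556094 XYZ -11.11358774319114 8.050796333791512 -2.0327035697025053
15 23 ang 69.73409328179903 XYZ -8.84743115347851 8.19201592356812 20.272061504359726
30 24 ang 67.37309137424326 XYZ -14.443307761174326 8.280780624467873 34.420480507120374
45 30 ang 65.95721132895707 XYZ -20.855035172747623 6.522797426525967 47.00292108698676
60 23 ang 65.58575992523454 XYZ -27.833697808351374 12.132243596055142 59.41324479918012
75 20 ang 64.88967024687871 XYZ -34.81693707589198 7.455536423583751 73.93921357420146
90 30 ang 63.55225833275671 XYZ -43.32577613861521 4.883254776510106 86.40231018914398
[503.73 -74.87 158.76] [ 0.19 -0.33 -1.92] [0.03 0.24 0.06]
```

Emit:
step_arm:
  deltas:
    - {"x": -9,"y": 0,"z": -3,"roll": 0,"jaw": -1}
    - {"x": -9,"y": 0,"z": -2,"roll": 0,"jaw": -1}
    - {"x": -9,"y": 0,"z": 0,"roll": 0,"jaw": -1}
    - {"x": -9,"y": 0,"z": 0,"roll": 0,"jaw": -1}
    - {"x": -7,"y": 0,"z": 1,"roll": 0,"jaw": -1}
    - {"x": -6,"y": 0,"z": 1,"roll": 0,"jaw": -1}
    - {"x": -5,"y": 0,"z": 1,"roll": 0,"jaw": -1}
    - {"x": -3,"y": 0,"z": 1,"roll": 0,"jaw": -1}
    - {"x": 0,"y": 0,"z": 0,"roll": 0,"jaw": -1}

```text
time_s: 8.93
position: [557.4, -61.1, 158.9]
eef_rot: [-180.0, 0.0, -165.8]
wrist_force: [-0.7, -0.5, -1.9]
gripper_width: 21.5
grip_force: 60.0
```

```bash
python3 cov.py pics/c2.png
```

```text
0 47 ang 88.82444524369977 XYZ -0.09951748776116887 1.851473952841953 4.849737444409243
15 60 ang 108.40569604245957 XYZ 6.957623209550292 3.5548573615481667 19.50591318002614
30 42 ang 110.88865802406612 XYZ 13.025498430225358 9.962562744141458 34.7051993773743
45 27 ang 111.67695951389372 XYZ 18.702210090022263 20.28345096512613 46.78027732980138
60 30 ang 112.26361200268009 XYZ 26.361634856942224 5.746694833833875 64.1215155606701
75 41 ang 112.46634112695124 XYZ 31.9035868886005 0.16601836405720238 77.75036704471563
90 24 ang 113.43270948245201 XYZ 36.77213345459188 2.0604488655419466 85.10704060581998
[557.28 -61.1  158.93] [ 0.01  1.01 -1.69] [ 0.05 -0.02  0.02]
```

View pics/c2.png

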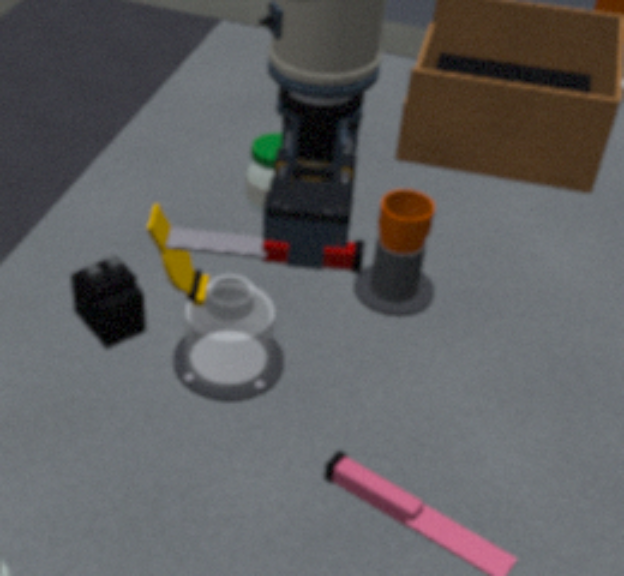

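Cover stands at about 112° (crop 160,250), with the blade clear of everything else. I'll back off and return the blade to its original clear spot.

Emit:
step_arm:
  deltas:
    - {"x": 10,"y": 0,"z": 0,"roll": 0,"jaw": -1}
    - {"x": 20,"y": 0,"z": 0,"roll": 0,"jaw": -1}
    - {"x": 30,"y": 0,"z": 0,"roll": 0,"jaw": -1}
    - {"x": 35,"y": 0,"z": 0,"roll": 0,"jaw": -1}
    - {"x": 35,"y": 0,"z": 0,"roll": 0,"jaw": -1}
    - {"x": 20,"y": 0,"z": 0,"roll": 0.15,"jaw": -1}
    - {"x": 0,"y": 0,"z": 0,"roll": 0.15,"jaw": -1}
    - {"x": 0,"y": 0,"z": 0,"roll": 0.157,"jaw": -1}
    - {"x": 0,"y": 0,"z": 0,"roll": 0,"jaw": -1}

```text
time_s: 10.1
position: [411.2, -97.8, 159.1]
eef_rot: [-180.0, 0.0, 168.0]
wrist_force: [0.5, 0.4, -2.3]
gripper_width: 22.0
grip_force: 60.0
```

```bash
python3 go.py 471 256 5 168
```

```text
t 10.1 pos [411.2  -97.84 159.09] rot [-180.      0.02  168.01] w 21.97296524056612 roll first 0.0001 then [ 15.08 358.54 154.09]
```

Emit:
step_arm:
  deltas:
    - {"x": 2,"y": 30,"z": 0,"roll": 0,"jaw": -1}
    - {"x": 2,"y": 43,"z": 0,"roll": 0,"jaw": -1}
    - {"x": 2,"y": 43,"z": 0,"roll": 0,"jaw": -1}
    - {"x": 2,"y": 43,"z": 0,"roll": 0,"jaw": -1}
    - {"x": 2,"y": 43,"z": 0,"roll": 0,"jaw": -1}
    - {"x": 2,"y": 43,"z": 0,"roll": 0,"jaw": -1}
    - {"x": 2,"y": 43,"z": 0,"roll": 0,"jaw": -1}
    - {"x": 1,"y": 42,"z": 0,"roll": 0,"jaw": -1}
    - {"x": 0,"y": 28,"z": 20,"roll": 0,"jaw": -1}
    - {"x": 0,"y": 0,"z": 40,"roll": 0,"jaw": -1}

```text
time_s: 11.35
position: [472.9, 257.6, 99.3]
eef_rot: [179.9, 0.2, 168.4]
wrist_force: [0.3, -0.8, -1.1]
gripper_width: 21.4
grip_force: 60.0
```

Emit:
step_arm:
  deltas:
    - {"x": 0,"y": 0,"z": 40,"roll": 0,"jaw": -1}
    - {"x": 0,"y": 0,"z": 30,"roll": 0,"jaw": -1}
    - {"x": 0,"y": 0,"z": 13,"roll": 0,"jaw": -1}
    - {"x": 0,"y": 0,"z": 6,"roll": 0,"jaw": -1}
    - {"x": 0,"y": 0,"z": 2,"roll": 0,"jaw": -1}
    - {"x": 0,"y": 0,"z": 0,"roll": 0,"jaw": -1}

```text
time_s: 12.1
position: [472.0, 255.6, 8.6]
eef_rot: [180.0, 0.1, 168.0]
wrist_force: [0.5, 0.2, -2.3]
gripper_width: 21.4
grip_force: 60.0
```

Emit:
step_arm:
  deltas:
    - {"x": 0,"y": 0,"z": 2,"roll": 0,"jaw": -1}
    - {"x": 0,"y": 0,"z": 1,"roll": 0,"jaw": -1}
    - {"x": 0,"y": 0,"z": 0.5,"roll": 0,"jaw": -1}
    - {"x": 0,"y": 0,"z": 0,"roll": 0,"jaw": -1}

```text
time_s: 12.6
position: [471.7, 255.5, 4.9]
eef_rot: [180.0, 0.0, 168.0]
wrist_force: [-1.4, -1.8, 9.6]
gripper_width: 21.4
grip_force: 60.0
```

Contact with the bench (9.6 N). Open slowly, rise, then compute the trip to the funnel.

Emit:
step_arm:
  deltas:
    - {"x": 0,"y": 0,"z": 0,"roll": 0,"jaw": 1}
    - {"x": 0,"y": 0,"z": 0,"roll": 0,"jaw": 1}
    - {"x": 0,"y": 0,"z": 0,"roll": 0,"jaw": 1}
    - {"x": 0,"y": 0,"z": -5,"roll": 0,"jaw": 1}
    - {"x": 0,"y": 0,"z": -30,"roll": 0,"jaw": 1}
    - {"x": 0,"y": 0,"z": -55,"roll": 0,"jaw": 1}
    - {"x": 0,"y": 0,"z": -55,"roll": 0,"jaw": 1}
    - {"x": 0,"y": 0,"z": -45,"roll": -0.15,"jaw": 1}
    - {"x": 0,"y": 0,"z": 0,"roll": -0.15,"jaw": 1}
    - {"x": 0,"y": 0,"z": 0,"roll": -0.154,"jaw": 1}

```text
time_s: 13.85
position: [471.7, 255.5, 195.4]
eef_rot: [180.0, 0.1, -165.7]
wrist_force: [-0.4, -0.1, -0.1]
gripper_width: 91.1
grip_force: 0.0
```

```bash
python3 go.py 498 -234 195 194; python3 - <<'E'
from h import *
p,d=optics.grab_frame('side'); W=cloud(d,optics.get_calibration('side')); m=mask(p,*COL['red']); a,b,e,g=ROI['side']['red']; r=np.zeros_like(m); r[b-20:g+20,a-20:e+20]=1
Q=W[m&r]; print(len(Q),np.percentile(Q,[2,50,98],axis=0))
E
```

```text
t 13.85 pos [471.7  255.52 195.44] rot [ 179.99    0.08 -165.72] w 91.12247434322026 roll first 0.0049 then [  92.91 -481.35    0.44]
273 [[430.21132924 243.75950593  20.16026788]
 [469.44527799 257.64173878  22.86893834]
 [510.70506885 271.05377817  25.57601401]]
```

The blade lies flat again. On to the funnel.

Emit:
step_arm:
  deltas:
    - {"x": 9,"y": -44,"z": 0,"roll": 0.005,"jaw": 1}
    - {"x": 9,"y": -50,"z": 0,"roll": 0,"jaw": 1}
    - {"x": 9,"y": -50,"z": 0,"roll": 0,"jaw": 1}
    - {"x": 9,"y": -50,"z": 0,"roll": 0,"jaw": 1}
    - {"x": 9,"y": -50,"z": 0,"roll": 0,"jaw": 1}
    - {"x": 9,"y": -50,"z": 0,"roll": 0,"jaw": 1}
    - {"x": 9,"y": -50,"z": 0,"roll": 0,"jaw": 1}
    - {"x": 10,"y": -50,"z": 0,"roll": 0,"jaw": 1}
    - {"x": 10,"y": -50,"z": 0,"roll": 0,"jaw": 1}
    - {"x": 10,"y": -37,"z": 0,"roll": 0,"jaw": 1}

```text
time_s: 15.15
position: [495.3, -235.9, 194.6]
eef_rot: [-180.0, 0.0, -166.5]
wrist_force: [-0.0, -0.2, -0.5]
gripper_width: 91.2
grip_force: 0.0
```

Emit:
step_arm:
  deltas:
    - {"x": 0,"y": 0,"z": 0,"roll": 0,"jaw": 1}

```text
time_s: 15.28
position: [495.2, -236.2, 194.4]
eef_rot: [-180.0, 0.0, -166.6]
wrist_force: [-0.2, 0.9, -0.2]
gripper_width: 90.9
grip_force: 0.0
```

```bash
python3 - <<'E'
from h import *
from go import plan
from fit import circ
plan(498,-234,94,194)
c=optics.get_calibration('wrist'); p,d=optics.grab_frame('wrist'); cv2.imwrite('pics/w3.png',p)
W=cloud(d,c); m=mask(p,(3,150,60),(16,255,255))&(np.hypot(W[...,0]-498,W[...,1]+234)<60)
Q=W[m]; print(len(Q),Q[:,2].max()); R=Q[Q[:,2]>121]; print("rim",len(R),circ(R,28),circ(R),R.min(0),R.max(0))
E
```

```text
t 15.275 pos [ 495.2 -236.2  194.4] rot [-180.     0.  -166.6] w 90.89571506648876 roll first -0.0105 then [ -3.2   1.5 100.4]
5153 126.89363816250352
rim 1160 (array([ 495.6, -235.1,   28. ]), np.float64(0.8536733183904132)) (array([ 495.6, -235.1,   28.1]), np.float64(0.8519214755448578)) [ 466.1 -264.3  121. ] [ 526.1 -205.3  126.9]
```

View pics/w3.png

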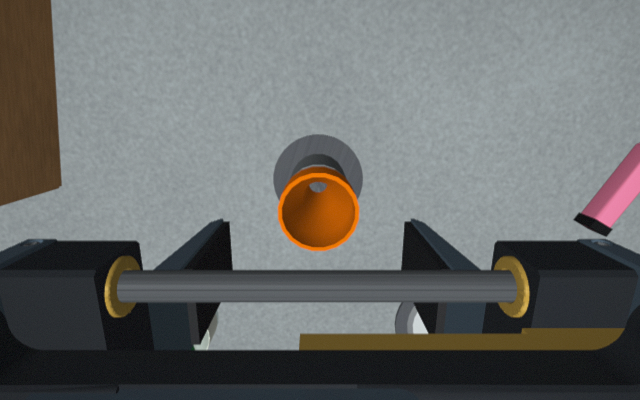

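The funnel rim (318,212) sits midway between the fingers. Descend and grip.

Emit:
step_arm:
  deltas:
    - {"x": -1.5,"y": 0.8,"z": 20,"roll": -0.01,"jaw": 1}
    - {"x": 0,"y": 0,"z": 35,"roll": 0,"jaw": 1}
    - {"x": 0,"y": 0,"z": 30,"roll": 0,"jaw": 1}
    - {"x": 0,"y": 0,"z": 14.5,"roll": 0,"jaw": 1}
    - {"x": 0,"y": 0,"z": 0,"roll": 0,"jaw": -1}
    - {"x": 0,"y": 0,"z": 0,"roll": 0,"jaw": -1}
    - {"x": 0,"y": 0,"z": 0,"roll": 0,"jaw": -1}
    - {"x": 0,"y": 0,"z": 0,"roll": 0,"jaw": -1}
    - {"x": 0,"y": 0,"z": 0,"roll": 0,"jaw": -1}
    - {"x": 0,"y": 0,"z": 0,"roll": 0,"jaw": -1}
  newtons: 20

```text
time_s: 16.58
position: [497.2, -233.0, 95.8]
eef_rot: [-179.9, 0.1, -165.7]
wrist_force: [-0.5, 2.2, 7.9]
gripper_width: 59.4
grip_force: 20.0
```

Emit:
step_arm:
  deltas:
    - {"x": 0,"y": 0,"z": -10,"roll": 0,"jaw": -1}
    - {"x": 0,"y": 0,"z": -30,"roll": 0,"jaw": -1}
    - {"x": 0,"y": 0,"z": -40,"roll": 0,"jaw": -1}
    - {"x": 0,"y": 0,"z": -35,"roll": 0,"jaw": -1}
    - {"x": 0,"y": 0,"z": -10,"roll": 0,"jaw": -1}
    - {"x": 0,"y": 0,"z": 0,"roll": 0,"jaw": -1}

```text
time_s: 17.32
position: [496.8, -232.8, 220.2]
eef_rot: [-180.0, 0.0, -165.7]
wrist_force: [-0.9, -0.2, -1.7]
gripper_width: 59.4
grip_force: 20.0
```

```bash
cat > look.py <<'E'
from h import *
from go import plan
from fit import circ
import sys
plan(637,-42,223,194)
for n in ('wrist','side','scene'):
    c=optics.get_calibration(n); p,d=optics.grab_frame(n); cv2.imwrite(f'pics/{sys.argv[1]}_{n}.png',p); np.save(f'pics/{sys.argv[1]}_{n}.npy',d)
    W=cloud(d,c); o=ctrl.get_obs()["position"]
    m=mask(p,(3,150,60),(16,255,255))&(np.hypot(W[...,0]-o[0],W[...,1]-o[1])<70)&(W[...,2]>30)
    Q=W[m]
    if len(Q)>20:
        t=np.percentile(Q[:,2],99.5); lo=np.percentile(Q[:,2],.5); R=Q[Q[:,2]>t-4]; print(n,len(Q),"top",t,"low",lo,"rim",circ(R,28))
        for z0 in range(int(lo),int(t),15):
            k=Q[(Q[:,2]>=z0)&(Q[:,2]<z0+15)]
            if len(k)>10: print("  ",z0,len(k),np.median(k,0))
E
python3 look.py f1
```

```text
t 17.325 pos [ 496.8 -232.8  220.2] rot [-180.     0.  -165.7] w 59.370954134397394 roll first 0.0048 then [-182.2  151.2   -2.8]
wrist 9905 top 250.46915859510253 low 149.83813105172052 rim (array([ 494.6, -233.1,   28. ]), np.float64(0.9010118559934835))
   149 241 [ 504.  -230.2  157.4]
   164 361 [ 504.4 -229.8  172.1]
   179 517 [ 505.1 -230.   187.3]
   194 1476 [ 504.3 -229.8  205.7]
   209 2231 [ 500.8 -233.8  214.2]
   224 1347 [ 479.8 -234.   233.4]
   239 3682 [ 492.  -232.3  248.7]
side 336 top 264.6250828446085 low 147.42729577892993 rim (array([ 478.4, -192.6,   28. ]), np.float64(0.2969873265689169))
   147 32 [ 492.9 -220.   156.1]
   162 40 [ 494.9 -218.9  170. ]
   177 44 [ 492.1 -217.6  183.9]
   192 52 [ 488.5 -208.7  201.3]
   207 51 [ 491.2 -209.2  213.3]
   222 56 [ 509.8 -217.9  230.1]
   237 54 [ 478.3 -218.2  243.5]
scene 447 top 265.3252535132131 low 148.1767521533241 rim (array([ 517.9, -224.4,   28. ]), np.float64(0.22363959639909659))
   148 26 [ 504.5 -225.6  156.3]
   163 31 [ 505.1 -225.7  170.4]
   178 27 [ 505.8 -224.   184. ]
   193 38 [ 517.1 -223.4  203.3]
   208 71 [ 515.9 -222.1  217.5]
   223 134 [ 505.  -233.6  231.4]
   238 113 [ 501.9 -238.   244.1]
```

Emit:
step_arm:
  deltas:
    - {"x": -20,"y": 17,"z": 0,"roll": 0.005,"jaw": -1}
    - {"x": -30,"y": 25,"z": 0,"roll": 0,"jaw": -1}
    - {"x": -36,"y": 30,"z": 0,"roll": 0,"jaw": -1}
    - {"x": -36,"y": 30,"z": 0,"roll": 0,"jaw": -1}
    - {"x": -30,"y": 25,"z": 0,"roll": 0,"jaw": -1}
    - {"x": -20,"y": 16,"z": 0,"roll": 0,"jaw": -1}
    - {"x": -10,"y": 8,"z": 0,"roll": 0,"jaw": -1}
    - {"x": 0,"y": 0,"z": 0,"roll": 0,"jaw": -1}

```text
time_s: 18.48
position: [636.6, -42.3, 219.5]
eef_rot: [180.0, -0.0, -166.0]
wrist_force: [0.0, 0.2, -1.3]
gripper_width: 59.5
grip_force: 20.0
```

```bash
python3 look.py f2 | grep -v '^  '; python3 - <<'E'
import cv2,numpy as np
a=cv2.imread('pics/f2_side.png')[70:270,260:420]; b=cv2.imread('pics/f2_scene.png')[80:240,230:358]
cv2.imwrite('pics/f2m.png',np.hstack([cv2.resize(a,(400,500),interpolation=cv2.INTER_CUBIC),cv2.resize(b,(400,500),interpolation=cv2.INTER_CUBIC)]))
E
```

```text
t 18.475 pos [636.6 -42.3 219.5] rot [ 180.   -0. -166.] w 59.54463633313562 roll first 0.0002 then [-0.4  0.2 -3.5]
wrist 9841 top 249.80505855424238 low 149.3756417031539 rim (array([634.6, -42.5,  28. ]), np.float64(0.8963424470465053))
side 304 top 266.0070233122213 low 148.28254815576375 rim (array([669.1,  15.2,  28. ]), np.float64(0.004132349664930397))
scene 545 top 264.08779361511455 low 149.50208510982355 rim (array([653.7, -38.2,  28. ]), np.float64(0.019098035764437464))
```

View pics/f2m.png

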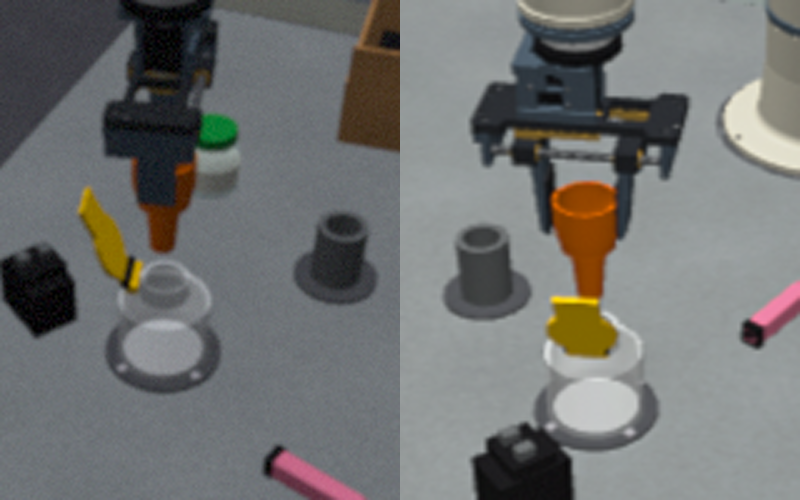

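```bash
cat > edge.py <<'E'
from h import *
def proj(P,c):
    f=200/np.tan(np.radians(c["fovy"])/2); Q=np.c_[P,np.ones(len(P))]@np.array(c["view"]).T
    return np.c_[c["cx"]+f*Q[:,0]/-Q[:,2], c["cy"]-f*Q[:,1]/-Q[:,2]].astype(np.float32)
t=np.linspace(0,2*np.pi,240,endpoint=False); U=np.c_[np.cos(t),np.sin(t)]
def samp(g,x,y,r,z,c):
    q=proj(np.c_[x+r*U[:,0],y+r*U[:,1],np.full(len(t),z)],c); return cv2.remap(g,q[:,0].reshape(-1,1),q[:,1].reshape(-1,1),cv2.INTER_LINEAR).ravel()
from scipy.optimize import minimize
for n,fs in (("side",("side0","f2_side")),("scene",("scene0","f2_scene"))):
  c=optics.get_calibration(n)
  for fn in fs:
    g=cv2.GaussianBlur(cv2.imread(f"pics/{fn}.png",0),(0,0),1).astype(np.float32)
    for nm,x0,y0,r,z in (("jar",636,-42,62,2),("socket",497,-235,48,2)):
        best=max(((np.clip(samp(g,x,y,r+5,z,c)-samp(g,x,y,r-5,z,c),-10,40).mean(),x,y) for x in np.arange(x0-12,x0+12.1,1) for y in np.arange(y0-12,y0+12.1,1)))
        print(fn,nm,best)
E
python3 edge.py
```

```text
side0 jar (np.float32(26.79652), np.float64(632.0), np.float64(-41.0))
side0 socket (np.float32(30.784506), np.float64(497.0), np.float64(-232.0))
f2_side jar (np.float32(26.955473), np.float64(632.0), np.float64(-41.0))
f2_side socket (np.float32(31.327497), np.float64(497.0), np.float64(-232.0))
scene0 jar (np.float32(22.922054), np.float64(631.0), np.float64(-44.0))
scene0 socket (np.float32(33.30022), np.float64(498.0), np.float64(-235.0))
f2_scene jar (np.float32(23.068628), np.float64(631.0), np.float64(-44.0))
f2_scene socket (np.float32(33.317017), np.float64(498.0), np.float64(-235.0))
```

Disc-edge fits from both cameras agree on the jar centre (632,-42.5), so I'll shift about 4 mm and lower.

Emit:
step_arm:
  deltas:
    - {"x": 4,"y": 0.8,"z": 0,"roll": 0,"jaw": -1}
    - {"x": 0,"y": 0,"z": 10,"roll": 0,"jaw": -1}
    - {"x": 0,"y": 0,"z": 15,"roll": 0,"jaw": -1}
    - {"x": 0,"y": 0,"z": 15,"roll": 0,"jaw": -1}
    - {"x": 0,"y": 0,"z": 10,"roll": 0,"jaw": -1}
    - {"x": 0,"y": 0,"z": 8,"roll": 0,"jaw": -1}
    - {"x": 0,"y": 0,"z": 7,"roll": 0,"jaw": -1}
    - {"x": 0,"y": 0,"z": 0,"roll": 0,"jaw": -1}

```text
time_s: 19.62
position: [632.5, -42.3, 154.5]
eef_rot: [180.0, -0.0, -166.0]
wrist_force: [0.1, 0.0, -0.5]
gripper_width: 59.6
grip_force: 20.0
```

Emit:
step_arm:
  deltas:
    - {"x": 0,"y": 0,"z": 6,"roll": 0,"jaw": -1}
    - {"x": 0,"y": 0,"z": 6,"roll": 0,"jaw": -1}
    - {"x": 0,"y": 0,"z": 6,"roll": 0,"jaw": -1}
    - {"x": 0,"y": 0,"z": 4,"roll": 0,"jaw": -1}
    - {"x": 0,"y": 0,"z": 3,"roll": 0,"jaw": -1}
    - {"x": 0,"y": 0,"z": 0,"roll": 0,"jaw": -1}

```text
time_s: 20.38
position: [632.5, -42.3, 129.7]
eef_rot: [180.0, -0.0, -166.0]
wrist_force: [0.3, 0.3, -0.7]
gripper_width: 60.1
grip_force: 20.0
```

Expect to seat at TCP ≈ 126.

Emit:
step_arm:
  deltas:
    - {"x": 0,"y": 0,"z": 2,"roll": 0,"jaw": -1}
    - {"x": 0,"y": 0,"z": 1,"roll": 0,"jaw": -1}
    - {"x": 0,"y": 0,"z": 1,"roll": 0,"jaw": -1}
    - {"x": 0,"y": 0,"z": 0,"roll": 0,"jaw": -1}

```text
time_s: 20.88
position: [632.7, -42.3, 125.9]
eef_rot: [-180.0, 0.0, -166.0]
wrist_force: [0.9, -0.5, -0.2]
gripper_width: 59.6
grip_force: 20.0
```

Emit:
step_arm:
  deltas:
    - {"x": 0,"y": 0,"z": 1,"roll": 0,"jaw": -1}
    - {"x": 0,"y": 0,"z": 0.5,"roll": 0,"jaw": -1}
    - {"x": 0,"y": 0,"z": 0,"roll": 0,"jaw": -1}

```text
time_s: 21.25
position: [632.7, -42.4, 125.7]
eef_rot: [-180.0, 0.0, -166.0]
wrist_force: [-5.9, 1.2, 18.3]
gripper_width: 59.7
grip_force: 20.0
```

Seated (18 N upward at the expected height). Release and rise.

Emit:
step_arm:
  deltas:
    - {"x": 0,"y": 0,"z": -0.7,"roll": 0,"jaw": -1}
    - {"x": 0,"y": 0,"z": 0,"roll": 0,"jaw": 1}
    - {"x": 0,"y": 0,"z": 0,"roll": 0,"jaw": 1}
    - {"x": 0,"y": 0,"z": 0,"roll": 0,"jaw": 1}
    - {"x": 0,"y": 0,"z": 0,"roll": 0,"jaw": 1}
    - {"x": 0,"y": 0,"z": -10,"roll": 0,"jaw": 1}
    - {"x": 0,"y": 0,"z": -25,"roll": 0,"jaw": 1}
    - {"x": 0,"y": 0,"z": -40,"roll": 0,"jaw": 1}
    - {"x": 0,"y": 0,"z": -50,"roll": 0,"jaw": 1}
    - {"x": 40,"y": 0,"z": -20,"roll": 0,"jaw": 1}

```text
time_s: 22.5
position: [595.9, -52.0, 273.5]
eef_rot: [-179.9, 0.3, -166.0]
wrist_force: [0.3, -0.1, -0.5]
gripper_width: 91.3
grip_force: 0.0
```

Emit:
step_arm:
  deltas:
    - {"x": 50,"y": 0,"z": 0,"roll": 0,"jaw": 1}
    - {"x": 50,"y": 0,"z": 0,"roll": 0,"jaw": 1}
    - {"x": 20,"y": 0,"z": 0,"roll": 0,"jaw": 1}
    - {"x": 0,"y": 0,"z": 0,"roll": 0,"jaw": 1}

```text
time_s: 23.0
position: [476.6, -81.2, 271.1]
eef_rot: [-180.0, 0.1, -166.1]
wrist_force: [0.5, 0.7, -0.2]
gripper_width: 91.4
grip_force: 0.0
```

```bash
python3 cov.py pics/end.png; python3 - <<'E'
from h import *
from fit import circ
for n in ('side','wrist','scene'):
    c=optics.get_calibration(n); p,d=optics.grab_frame(n); W=cloud(d,c)
    m=mask(p,(3,150,60),(16,255,255))&(np.hypot(W[...,0]-632,W[...,1]+42)<60)&(W[...,2]>90); Q=W[m]
    if len(Q)<30: continue
    R=Q[Q[:,2]>149]; A=np.c_[R[:,:2]-R[:,:2].mean(0),np.ones(len(R))]; print(n,len(Q),"top",np.percentile(Q[:,2],99),"rim",circ(R,28),"tilt",np.linalg.lstsq(A,R[:,2],rcond=None)[0])
E
```

```text
0 39 ang 95.46798387197433 XYZ 0.9131927758364 5.474648694616504 7.54040386737347
15 60 ang 108.50417172677759 XYZ 7.085067444530473 4.46291214235293 21.050230472607495
30 53 ang 110.8356835823296 XYZ 13.621461802325086 2.8817064005344646 35.14137639821729
45 59 ang 111.73465610345474 XYZ 19.455912431619474 3.691745711548493 48.528317913098476
60 39 ang 112.35169012035097 XYZ 25.7753455527233 1.804903272487863 63.18565190059701
75 39 ang 112.7038333628705 XYZ 31.99516384512998 -0.9618818940167011 77.10656209647277
90 20 ang 113.05132425899359 XYZ 36.474264123117415 4.288292314239671 84.94144380899365
[477.66 -81.15 270.96] [ 0.7  -0.   -0.17] [ 0.02  0.01 -0.01]
side 567 top 155.06523926659634 rim (array([632. , -40.2,  28. ]), np.float64(1.183253426721742)) tilt [  0.    0.  152.6]
wrist 1475 top 155.81557195803126 rim (array([629.6, -42.9,  28. ]), np.float64(0.8701122648937298)) tilt [  0.    0.  153.4]
scene 218 top 156.7323008086231 rim (array([632.9, -43.1,  28. ]), np.float64(1.4896143931641914)) tilt [  0.    0.  153.1]
```

View pics/end.png

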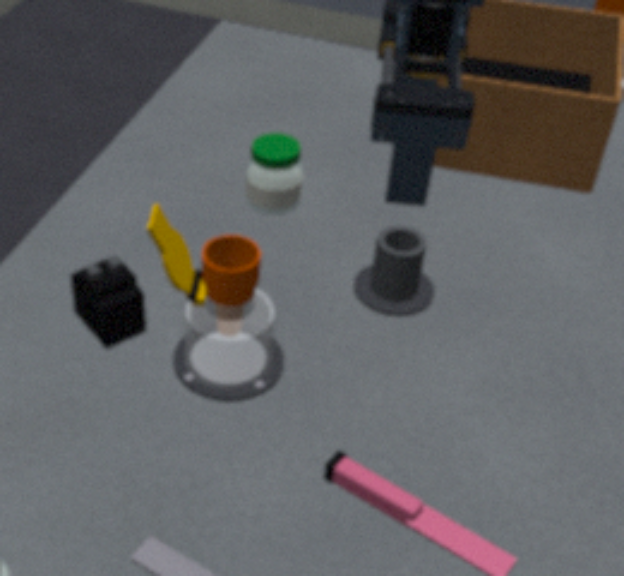

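The funnel sits upright in the neck (crop 230,270) with its rim at 155 mm, which means fully home. The cover stays back at about 112° (175,255), and the bystanders are where they were. Handing in.

```bash
python3 -c "
from plant import ctrl
print(ctrl.sign_off())"
```

```text
the job is handed in; nothing more can be done
None
```

The job is handed in at about 23 s: the yellow cover is open to about 112°, the red-handled blade lies flat on the bench, the funnel is fully home and upright in the jar's neck, and nothing else was touched.

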